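# Scrub out the blue pot with the bottle brush

## Task

Take the red-handled bottle brush off its fork hanger and scrub the inside of the blue pot with three full strokes, each right down to the floor of the pot and back up until the bristles are near the rim. Then hang the brush back on the fork as it was. Keep the blue pot standing where it is, and leave the white pot and the other things alone.

Things in the scene. Friction and masses are not known exactly. Their poses are not given: they have to be found in the camera images.
- bottle_brush: Bottle brush, 187 mm long, hanging upright; origin at its lower end, z up along it. Springy white bristles 71 mm across (yielding lightly to 66 mm in the pot) 9 to 59 mm above the origin; wire stem 8 mm thick; black collar at 115 to 121 mm; round red handle 24 mm thick at 121 to 187 mm, gripped from above. Yaw does not matter. About 0.14 kg.
- brush_collar (a point): Centre of the underside of the brush's collar (36 mm across, 6 mm thick), 115 mm above the brush's origin.
- hanger: Fixed dark steel stand that carries the brush by its collar; origin on the bench straight under the seat of its fork; its x axis points from the fork's open end to the rear post. Post at x = 56 to 70 mm, no higher than the prongs; foot 90 mm wide, 8 mm thick, from x = -50 to 95 mm.
- fork_seat (a point): Where the centre of the collar's underside rests, 145 mm above the bench, level with the top of two prongs. Slot 14 mm wide, open to the hanger's -x; lips 3 mm high at the prong ends, 22 to 26 mm from the seat. Bristles do not pass the slot: lift the brush 5 to 15 mm and move it out along -x by 65 mm or more before raising it.
- blue_pot: Blue enamelled pot standing loose on the bench, open at the top, with an ear on its own +x side that reaches 67 mm from the axis; origin at the centre of its underside, z up. 120 mm high, outer diameter 72 mm (82 mm at the flared rim), bore 66 mm, inner floor 4 mm above the origin. About 0.5 kg.
- white_pot: White pot of the same shape and size; origin at the centre of its underside. Not to be touched.
- paint_tin: Open paint tin with a blue band, 74 mm across, 65 mm high; origin at the centre of its underside. Bystander.
- masking_tape: Roll of masking tape lying flat, 92 mm across, 25 mm high; origin at the centre of its underside. Bystander.
- tin_lid: Grey metal tin lid lying flat, 72 mm across, 5 mm thick; origin at the centre of its underside. Bystander.
Mind the look-alikes: they are no part of the job. What is meant by the bottle_brush is not green, and is the larger of those in its own colour.

How it is judged:
On the way, in this order (a step that is already met when the one before it is completed fails the run):
1. first stroke: the lower end of the brush is within 12 mm of the blue pot's inner floor (horizontal distance between bottle_brush and blue_pot below 0.025 m and z of bottle_brush in the frame of blue_pot below 0.016 m), for 0.03 s.
2. first stroke: the lower end of the brush is drawn up at least 50 mm above the blue pot's inner floor (horizontal distance between bottle_brush and blue_pot below 0.025 m and z of bottle_brush in the frame of blue_pot above 0.054 m), for 0.03 s.
3. second stroke: the lower end of the brush is within 12 mm of the blue pot's inner floor (all of step 1), for 0.03 s.
4. second stroke: the lower end of the brush is drawn up at least 50 mm above the blue pot's inner floor (all of step 2), for 0.03 s.
5. third stroke: the lower end of the brush is within 12 mm of the blue pot's inner floor (all of step 3), for 0.03 s.
6. third stroke: the lower end of the brush is drawn up at least 50 mm above the blue pot's inner floor (all of step 4), for 0.03 s.
At the end, for the whole second after the job is handed in: After three strokes the brush hangs on the fork again: collar centre within 12 mm of the fork's seat sideways and 4 mm in height, brush upright within 0.1 rad and at rest; the blue pot stands upright within 0.05 rad, no more than 30 mm from where it was (horizontal distance between brush_collar and fork_seat below 0.012 m and z of brush_collar in the frame of fork_seat between -0.004 and 0.004 m and angle between bottle_brush's own z axis and vertical below 0.1 rad and linear speed of bottle_brush below 0.03 m/s and angle between blue_pot's own z axis and vertical below 0.05 rad and distance of blue_pot from where it was at the start of the episode below 0.03 m); the robot touches nothing.
It fails at once if the blue pot is tipped by more than 0.3 rad or moved by more than 30 mm (angle between blue_pot's own z axis and vertical above 0.3 rad or distance of blue_pot from where it was at the start of the episode above 0.03 m).
It fails at once if the white pot is moved by more than 20 mm (distance of white_pot from where it was at the start of the episode above 0.02 m).
It fails at once if the paint tin is moved by more than 20 mm (distance of paint_tin from where it was at the start of the episode above 0.02 m).
It fails at once if the roll of tape is moved by more than 20 mm (distance of masking_tape from where it was at the start of the episode above 0.02 m).
It fails at once if the tin lid is moved by more than 20 mm (distance of tin_lid from where it was at the start of the episode above 0.02 m).
It also fails if it takes over 67 s, if anything falls off the work surface, if the arm or the gripper's body presses on something with over 40 N, if the wrist force passes 120 N, or if a joint passes its speed limit or range.

## Robot

A 6-joint arm with a two-finger parallel gripper is mounted at the origin on a cart in front of the work surface, level with it; the furniture and walls round the work are solid. World frame = base frame: x ahead of the robot, y to its left, z up, the work surface at z = 0. Lengths are in m, angles in rad, forces in N, time in s.
With the tool pointing down it reaches from about 0.325 to 0.775 m from the base axis. Payload 5.5 kg.
Tool frame: the origin (TCP) lies midway between the tips of the shut fingers; the grasp point (between the pads) lies 19 mm behind it; z points along the fingers, y is the direction in which the jaws open and shut (so a half turn about z gives the same grasp; the last joint's range is limited). The gripper opens to 85 mm and grips with 20 to 120 N. Pads are 22 mm wide; open, the fingers measure 114 mm over their backs; the gripper's body (76 mm by 85 mm) begins 54 mm behind the grasp point. The pads swing forward as they close: fully open they stand 13 mm farther back than shut.
Start: joints at [1.067, 0.091, 1.231, -0, 1.82, -0.057], TCP at [0.259, 0.541, 0.231] pointing down, gripper open.
Joint ranges: [-2.87, 2.87], [-0.86, 2.18], [0.17, 2.46], [-1.51, 4.65], [0.06, 2.69], [-2.65, 2.65]. Speed limits (rad/s): [2.57, 2.57, 3.01, 3.14, 3.14, 3.14].

## Interface

Orientations are given as a rotation vector (axis times angle).
In Python, from cell import read_state, optics, env gives the robot as it stands.
- The arm moves only by the tool jog_arm, never from a script. Its argument "plan" is a list of rows, each a list of 2 entries, a list of its own where there are three numbers: the shift along the tool's x, y, z scaled (see below), then the turn, a rotation vector about the tool's x, y, z scaled (see below). A call has 1 to 10 rows; each row shifts and turns the pose as measured when the row begins, along the tool's axes as they then stand; what a row does not reach is not made up. The controller multiplies each number of a shift by 40 cm and each number of a turn by 120 degrees. A row lasts 1/8 s, in which the tool goes at most 62.5 mm and 10.7 degrees, less where a joint would pass 70% of its speed; a pose out of reach is approached as far as the arm can. A call with a number of a shift or a turn outside -1 to 1 is refused whole. A call with a gripper value outside its range is refused whole. "claw" is the opening, from 0 (shut) to 1 (fully open), set as the call begins (left out, the last holds). The fingers move at their own pace and stop on an object; "newtons" is the grip in N (left out, the last holds). Time passes only in rows, so rows that do not move let the fingers close. It gives the time, the measured TCP pose, the force and the opening at its end, in the units of the state.
- read_state(): the state, without advancing time (a new reading comes with each control period).
- optics.camera(name): name is "side" or "top"; returns the picture (400x640x3 uint8, red, green, blue); there is no depth.
- optics.get_calibration(name): a dict with "vertical_fov" (degrees; the focal length in pixels is half the picture's height over the tangent of half this angle, whatever the lens; pixels are square), "cx", "cy" (the principal point, pixels), "k1" (the pictures are not rectified: a ray, as slopes to the right and down, at radius r is drawn at 1 + k1 r^2 times it, then the intrinsics apply), "T" (4x4, takes a point from camera to world coordinates). Camera axes: x right, y up, looking along -z (the intrinsics and any distortion apply to the point x, -y, -z); pixel columns grow to the right and rows downward; lengths in m; the calibration is good to about 2 mm. A picture is of the moment at which its call begins. get_calibration takes no time and is no camera call.
- env.job_done(): hands the job in, once; it reports no verdict.
The state is a dict: "t": time; "joint_positions": joint angles; "qd": joint speeds; "joint_efforts": joint torques, N m; "ee_pos": TCP position; "ee_rot": TCP orientation; "contact_force": force on the tool from outside, world axes, zero at the start; "torque": the same for the moment, N m; "gripper_width": opening from 0.0 (shut) to 1.0 (fully open).
Only numpy, scipy, OpenCV 4.12 (cv2) and the standard library are available. Lean on these libraries where they do the work, as an engineer would, in place of code of your own. Each camera call takes 0.05 s, during which the arm holds its last target. There are 200 camera calls.

## Working session

There is one attempt and no reset: what is moved stays moved. The work goes in short steps, Python scripts to look and compute and a tool call to move; the robot and the scene stay as the last step left them, time stands still between calls to the robot, and variables do not carry over. Pictures are saved under pics/ and viewed, about 8 in all and at most 12, crops included, and the job is handed in when it is done.

Besides the shell and the picture viewer there is one more tool, called after ">>>" as name(argument=value, ...) on one line, values as JSON. jog_arm: Moves the arm, as the interface text tells. Shifts and turns lie within -1 to 1; 1 stands for 40 cm of shift or 120 degrees of turn. Its arguments: {"type":"object","properties":{"plan":{"type":"array"},"claw":{"type":"number"},"newtons":{"type":"number"}},"required":["plan"]}

```bash
mkdir -p pics; ls; cat > h.py <<'E'
import numpy as np, cv2, sys
sys.path.insert(0,'.')
from cell import read_state, optics, env
def ray(name,u,v):
    c=optics.get_calibration(name); f=200/np.tan(np.radians(c['vertical_fov'])/2)
    d=np.array([(u-c['cx'])/f,(v-c['cy'])/f]); s=d.copy()
    for _ in range(20): s=d/(1+c['k1']*(s@s))
    T=np.array(c['T']); return T[:3,3],T[:3,:3]@np.array([s[0],-s[1],-1])
def onz(name,u,v,z):
    o,d=ray(name,u,v); return (o+d*(z-o[2])/d[2])[:3]
def proj(name,p):
    c=optics.get_calibration(name); f=200/np.tan(np.radians(c['vertical_fov'])/2)
    T=np.array(c['T']); q=T[:3,:3].T@(np.array(p)-T[:3,3]); s=np.array([q[0],-q[1]])/-q[2]
    s=s*(1+c['k1']*(s@s)); return s*f+[c['cx'],c['cy']]
def snap(name,fn):
    im=optics.camera(name); cv2.imwrite('pics/'+fn,im[:,:,::-1]); return im
E
python3 - <<'E'
from h import *
for n in('top','side'):
    snap(n,n+'0.png'); c=optics.get_calibration(n); print(n,c)
a=cv2.imread('pics/top0.png');b=cv2.imread('pics/side0.png')
print(read_state())
E
```

```text
pics
top {'vertical_fov': 49.77725735084135, 'cx': 320.7698129660724, 'cy': 204.70255259788706, 'k1': -0.037047704510419964, 'T': array([[ 0.01775167,  0.99570502, -0.09086465,  0.41736833],
       [-0.99981778,  0.01831589,  0.00537932,  0.02167884],
       [ 0.00702048,  0.0907526 ,  0.99584872,  1.50418202],
       [ 0.        ,  0.        ,  0.        ,  1.        ]])}
side {'vertical_fov': 47.28467202562656, 'cx': 330.6899411410523, 'cy': 205.6527318449692, 'k1': -0.13565564303365196, 'T': array([[ 9.99234608e-01, -7.35963619e-04, -3.91108139e-02,
         4.70160079e-01],
       [-3.30507897e-02,  5.18937065e-01, -8.54173266e-01,
        -1.19028680e+00],
       [ 2.09246914e-02,  8.54812132e-01,  5.18515551e-01,
         8.50770785e-01],
       [ 0.00000000e+00,  0.00000000e+00,  0.00000000e+00,
         1.00000000e+00]])}
{'t': 0.1, 'joint_positions': array([ 1.06728377e+00,  9.17815674e-02,  1.23178849e+00, -6.46954302e-06,
        1.81978474e+00, -5.66747939e-02]), 'qd': array([ 0.00018271, -0.0014976 , -0.00384109,  0.00053695, -0.00024505,
        0.00012611]), 'joint_efforts': array([ 1.71633688e-03, -4.60214710e+01, -4.19218647e+01, -6.93919401e-05,
        1.05512716e-02, -1.34044831e-05]), 'ee_pos': array([0.25913648, 0.54087245, 0.23025213]), 'ee_rot': array([-6.95961988e-01, -3.06303959e+00,  2.66242671e-03]), 'contact_force': array([0.59559938, 0.07921178, 0.37723997]), 'torque': array([-0.02561692,  0.01535388, -0.01049135]), 'gripper_width': 1.00283236644867}
```

View pics/top0.png

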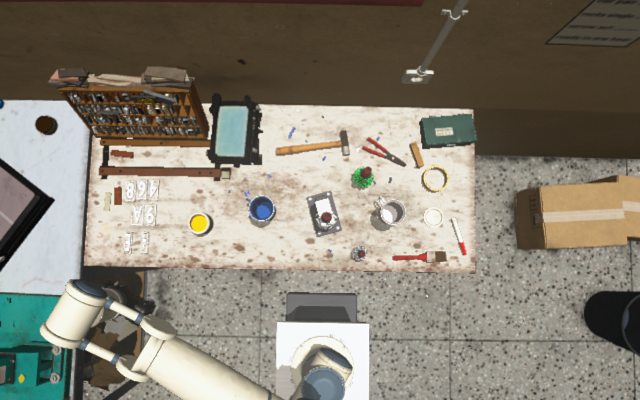

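View pics/side0.png

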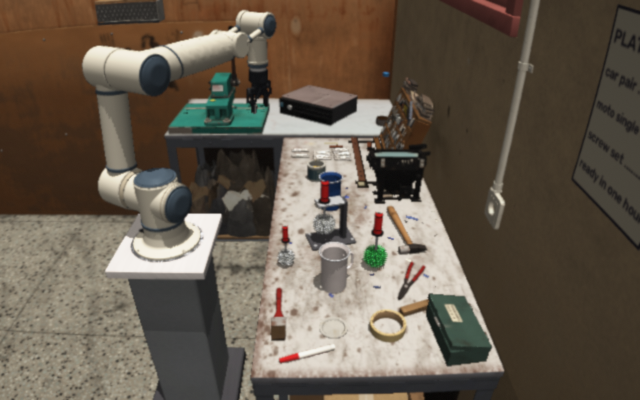

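The top view shows three brushes: one on the hanger at (326,216), a small red one at (359,253) and a green-bristled one at (363,177). The meant brush is the first, because it is red, larger and on the fork. The blue pot is at (262,209), the white pot at (390,213) and the tin at (200,223). I'll confirm this in an enlarged crop.

```bash
python3 - <<'E'
from h import *
a=cv2.imread('pics/top0.png')[180:270,235:385];b=cv2.imread('pics/side0.png')[165:265,270:400]
A=cv2.resize(a,(800,480),interpolation=cv2.INTER_CUBIC)[:,:640]
B=cv2.resize(b,None,fx=4.5,fy=4.5,interpolation=cv2.INTER_CUBIC)
cv2.imwrite('pics/cropA.png',cv2.resize(a,(800,480),interpolation=cv2.INTER_CUBIC)); cv2.imwrite('pics/cropB.png',B)
for n in('top','side'):
    im=cv2.imread(f'pics/{n}0.png'); hsv=cv2.cvtColor(im,cv2.COLOR_BGR2HSV);h,s,v=cv2.split(hsv)
    for nm,m in (('red',((h<8)|(h>172))&(s>130)&(v>50)),('blue',(h>105)&(h<125)&(s>120)&(v>40)),('dark',(v<75)&(s<90))):
        k,_,st,ce=cv2.connectedComponentsWithStats(m.astype(np.uint8))
        for i in range(1,k):
            x,y,w,hh,ar=st[i]
            ok = (235<x<385 and 165<y<270) if n=='top' else (265<x<400 and 160<y<270)
            if ar>15 and ok: print(n,nm,st[i],ce[i].round(1))
E
```

```text
top red [364 168   7   8  23] [366.1 172. ]
top red [323 214   8   6  19] [325.7 217.3]
top blue [256 205  16  14 165] [262.8 211.6]
top dark [253 199  14  16  61] [257.5 204.2]
side red [321 181   8  22 145] [324.7 191.3]
side red [373 213  10  22 149] [377.7 223.9]
side red [283 227   5  15  68] [284.8 234.4]
side blue [321 173  20   8 125] [330.4 176.2]
side blue [330 183  10  13 112] [334.5 189.1]
side blue [327 206  12   4  31] [332.3 207.8]
side dark [307 168  18  13 132] [313.8 173.5]
side dark [310 202  37  42 481] [333.2 228.8]
side dark [372 231  11   6  16] [376.6 234.1]
```

View pics/cropA.png

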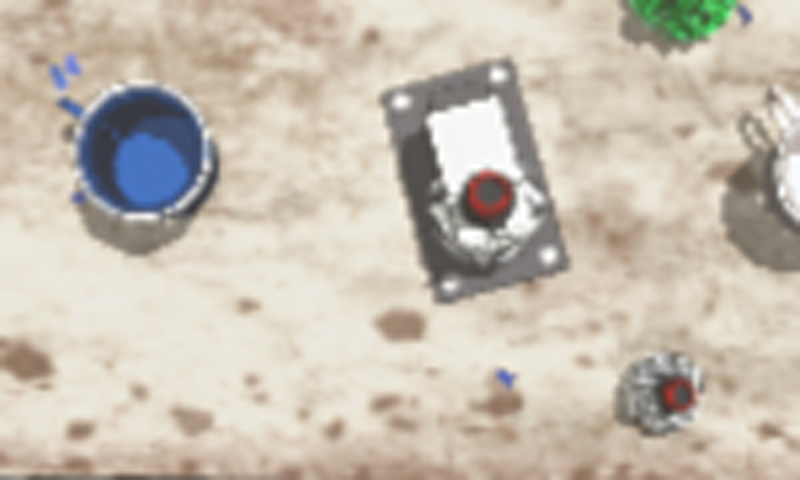

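View pics/cropB.png

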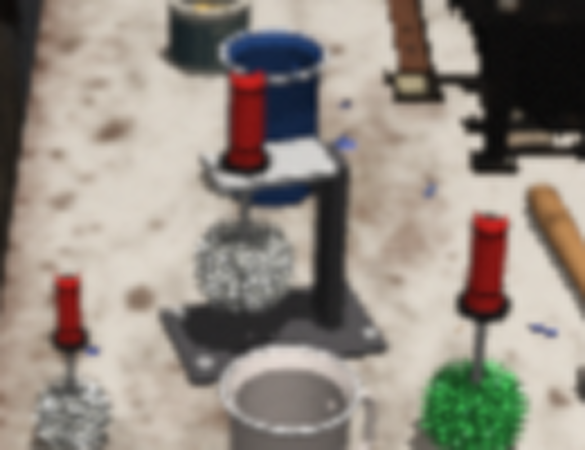

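The crops confirm the meant brush: a red handle on the steel fork, larger than the free red one at the lower right, and the third has green bristles. The hanger's post side points up and to the left in the top view. Next I'll turn the pixels into positions.

```bash
python3 - <<'E'
from h import *
P=lambda x,y:(235+(x+.5)/5.3333-.5,180+(y+.5)/5.3333-.5)
br=onz('top',*P(489,194),.217); print('brush',br)
# side: handle top (249,78) crop/4.5 ; collar centre
S=lambda x,y:(270+(x+.5)/4.5-.5,165+(y+.5)/4.5-.5)
o,d=ray('side',*S(249,79)); print('side brush x,z at top y',o+d*(br[1]-o[1])/d[1])
c=np.array([onz('top',*P(*p),.008) for p in((385,95),(512,58),(568,268),(438,302))]);print(c.round(4))
ax=(c[0]+c[1]-c[2]-c[3])[:2]; L=np.linalg.norm(ax)/2; ax/=np.linalg.norm(ax); ctr=c.mean(0)[:2]
print('ax',ax,L,np.degrees(np.arctan2(ax[1],ax[0])),'seat',ctr-ax*.0225)
pot=onz('top',*P(145,151),.12); print('pot',pot, 'fl',onz('top',*P(150,170),.004))
# side rim: 
for q in ((222,58),(324,58)):
    o,d=ray('side',*S(*q)); print('side pot rim', o+d*(pot[1]-o[1])/d[1])
for n in('white',): print('white',onz('top',390,213,.12))
s=read_state(); from scipy.spatial.transform import Rotation as R
print(R.from_rotvec(s['ee_rot']).as_matrix().round(3), s['ee_pos'])
E
```

```text
brush [ 0.50127973 -0.00236225  0.217     ]
side brush x,z at top y [ 0.50588341 -0.00236225  0.21073502]
[[ 0.5786  0.0629  0.008 ]
 [ 0.6045 -0.0199  0.008 ]
 [ 0.4676 -0.0584  0.008 ]
 [ 0.4441  0.0257  0.008 ]]
ax [0.9631538  0.26895121] 0.14086229258797023 15.60186728879677 seat [ 0.50201062 -0.00349439]
pot [0.5298094  0.20400683 0.12      ] fl [0.52682617 0.21564045 0.004     ]
side pot rim [0.49116115 0.20400683 0.11772805]
side pot rim [0.56931892 0.20400683 0.11800413]
white [ 0.52090333 -0.20953952  0.12      ]
[[-0.902  0.432 -0.001]
 [ 0.432  0.902 -0.002]
 [ 0.    -0.002 -1.   ]] [0.25913648 0.54087245 0.23025213]
```

>>> jog_arm(plan=[[[0, 0, -0.04], [0, 0, 0.083]], [[0, 0, -0.04], [0, 0, 0.083]], [[0, 0, -0.04], [0, 0, 0.083]], [[0, 0, -0.04], [0, 0, 0.083]], [[0, 0, -0.04], [0, 0, 0.083]], [[0, 0, 0], [0, 0, 0]]], claw=1)

```text
t: 0.85
ee_pos: [0.2589, 0.5404, 0.3079]
ee_rot: [1.952, 2.459, -0.015]
contact_force: [0.4, -0.0, -0.1]
gripper_width: 1.0
```

```bash
cat >> h.py <<'E'
from scipy.spatial.transform import Rotation as R
def delta(p,yaw=105.6):
    s=read_state(); M=R.from_rotvec(s['ee_rot']).as_matrix()
    a=np.radians(yaw); x=[np.cos(a),np.sin(a),0]; z=[0,0,-1]; D=np.array([x,np.cross(z,x),z]).T
    print('t',round(s['t'],2),'pos',np.round(s['ee_pos'],4),'F',np.round(s['contact_force'],1),'w',round(s['gripper_width'],3))
    print(' shift/0.4:',(M.T@(np.array(p)-s['ee_pos'])/.4).round(4),'turn/120deg:',(R.from_matrix(M.T@D).as_rotvec()/np.radians(120)).round(4))
E
python3 -c "
from h import *
delta([.502,-.003,.30])"
```

```text
t 0.85 pos [0.2589 0.5404 0.3079] F [ 0.4 -0.  -0.1] w 1.0
 shift/0.4: [-1.4609  0.284   0.0286] turn/120deg: [-0.0032  0.0035 -0.0207]
```

>>> jog_arm(plan=[[[-0.144, 0.025, 0], [0, 0, -0.02]], [[-0.144, 0.028, 0], [0, 0, 0]], [[-0.144, 0.028, 0], [0, 0, 0]], [[-0.144, 0.028, 0], [0, 0, 0]], [[-0.144, 0.028, 0], [0, 0, 0]], [[-0.144, 0.028, 0], [0, 0, 0]], [[-0.144, 0.028, 0], [0, 0, 0]], [[-0.144, 0.028, 0], [0, 0, 0]], [[-0.144, 0.028, 0], [0, 0, 0]], [[-0.14, 0.028, 0], [0, 0, 0]]])

```text
t: 2.1
ee_pos: [0.5331, 0.0086, 0.2966]
ee_rot: [-1.831, -2.547, 0.04]
contact_force: [0.6, 1.1, -0.9]
gripper_width: 0.998
```

```bash
python3 -c "
from h import *
delta([.502,-.003,.25])"
```

```text
t 2.1 pos [0.5331 0.0086 0.2966] F [ 0.6  1.1 -0.9] w 0.998
 shift/0.4: [-0.0014 -0.0803  0.1184] turn/120deg: [-0.0111  0.0057  0.0249]
```

>>> jog_arm(plan=[[[0, -0.08, 0], [-0.011, 0.0057, 0.025]], [[0, 0, 0.06], [0, 0, 0]], [[0, 0, 0], [0, 0, 0]]])

```text
t: 2.48
ee_pos: [0.5033, -0.0066, 0.2633]
ee_rot: [-1.889, -2.495, 0.013]
contact_force: [0.6, 0.5, 0.1]
gripper_width: 1.002
```

```bash
python3 - <<'E'
from h import *
delta([.502,-.003,.25])
a=snap('top','t1.png'); b=snap('side','s1.png')
A=cv2.resize(a[170:280,230:400],None,fx=4,fy=4,interpolation=cv2.INTER_CUBIC)
B=cv2.resize(b[130:270,260:400],None,fx=3.2,fy=3.2,interpolation=cv2.INTER_CUBIC)
cv2.imwrite('pics/m1.png',B[:,:,::-1])
print(proj('side',read_state()['ee_pos']))
E
```

```text
t 2.48 pos [ 0.5033 -0.0066  0.2633] F [0.6 0.5 0.1] w 1.002
 shift/0.4: [ 0.0093 -0.0001  0.0334] turn/120deg: [-0.0068 -0.0024  0.0011]
[324.64361861 165.59870839]
```

View pics/m1.png

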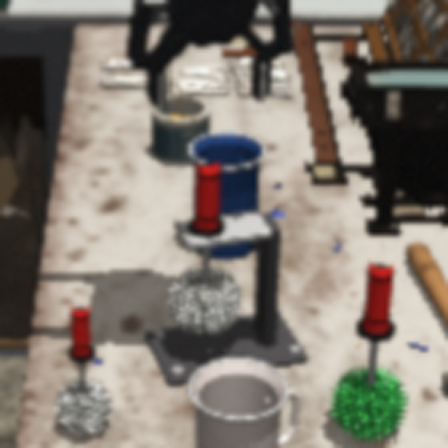

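The open fingers straddle the handle (crop centres 210 and 207), so I'll go down and grip.

>>> jog_arm(plan=[[[0.009, 0, 0.07], [-0.0068, -0.0024, 0]], [[0, 0, 0.07], [0, 0, 0]], [[0, 0, 0.06], [0, 0, 0]], [[0, 0, 0], [0, 0, 0]]])

```text
t: 3.08
ee_pos: [0.5054, -0.0007, 0.1913]
ee_rot: [1.878, 2.502, 0.013]
contact_force: [-0.2, -0.6, -0.7]
gripper_width: 0.997
```

```bash
python3 -c "
from h import *
delta([.502,-.003,.176])"
```

```text
t 3.08 pos [ 0.5054 -0.0007  0.1913] F [-0.2 -0.6 -0.7] w 0.997
 shift/0.4: [-0.0028 -0.0103  0.0381] turn/120deg: [0.0071 0.0025 0.0053]
```

>>> jog_arm(plan=[[[-0.003, -0.01, 0.038], [0.007, 0.0025, 0.005]], [[0, 0, 0], [0, 0, 0]]])

```text
t: 3.32
ee_pos: [0.5029, -0.0028, 0.1781]
ee_rot: [1.896, 2.502, 0.003]
contact_force: [0.7, -0.4, -0.1]
gripper_width: 1.0
```

```bash
python3 -c "
from h import *
delta([.502,-.003,.176])"
```

```text
t 3.33 pos [ 0.5029 -0.0028  0.1781] F [ 0.7 -0.4 -0.1] w 1.0
 shift/0.4: [ 0.0001 -0.0024  0.0053] turn/120deg: [0.0014 0.0005 0.0008]
```

>>> jog_arm(plan=[[[0, 0, 0.004], [0.0014, 0.0005, 0]], [[0, 0, 0], [0, 0, 0]], [[0, 0, 0], [0, 0, 0]], [[0, 0, 0], [0, 0, 0]], [[0, 0, 0], [0, 0, 0]], [[0, 0, 0], [0, 0, 0]]], claw=0, newtons=60)

```text
t: 4.08
ee_pos: [0.5039, -0.0029, 0.1788]
ee_rot: [1.895, 2.502, 0.003]
contact_force: [0.1, -0.0, -0.3]
gripper_width: 0.265
```

```bash
python3 -c "
from h import *
delta([.502,-.003,.176]);print(read_state()['torque'])"
```

```text
t 4.08 pos [ 0.5039 -0.0029  0.1788] F [ 0.1 -0.  -0.3] w 0.265
 shift/0.4: [ 0.0011 -0.0045  0.0069] turn/120deg: [0.0015 0.0006 0.0008]
[-0.0426017   0.03379356 -0.01485332]
```

```bash
python3 -c "
from h import *
for z in (0,.05,.1): print(onz('top',361.5,253.5,z))
print(onz('top',358.5,253.5,.03))
"
```

```text
[ 0.38706249 -0.13090741  0.        ]
[ 0.38806987 -0.12583535  0.05      ]
[ 0.38907726 -0.12076328  0.1       ]
[ 0.38749477 -0.11764161  0.03      ]
```

>>> jog_arm(plan=[[[0, 0, -0.02], [0.0015, 0.0006, 0]], [[0, 0, 0], [0, 0, 0]]])

```text
t: 4.32
ee_pos: [0.5037, -0.0029, 0.187]
ee_rot: [-1.897, -2.503, 0.001]
contact_force: [1.1, -0.4, -1.8]
gripper_width: 0.263
```

>>> jog_arm(plan=[[[0, 0, -0.005], [0, 0, 0]], [[0, -0.05, 0], [0, 0, 0]], [[0, -0.07, 0], [0, 0, 0]], [[0, -0.07, 0], [0, 0, 0]], [[0, -0.02, 0], [0, 0, 0]], [[0, 0, 0], [0, 0, 0]]])

```text
t: 5.08
ee_pos: [0.4212, -0.026, 0.1891]
ee_rot: [-1.896, -2.504, 0.0]
contact_force: [0.7, -0.5, -1.3]
gripper_width: 0.266
```

```bash
python3 -c "
from h import *
delta([.502,-.003,.187]);delta([.433,-.021,.32])"
```

```text
t 5.08 pos [ 0.4212 -0.026   0.1891] F [ 0.7 -0.5 -1.3] w 0.266
 shift/0.4: [0.0007 0.2101 0.005 ] turn/120deg: [-0.0003 -0.0002  0.001 ]
t 5.08 pos [ 0.4212 -0.026   0.1891] F [ 0.7 -0.5 -1.3] w 0.266
 shift/0.4: [ 0.0043  0.0316 -0.3273] turn/120deg: [-0.0003 -0.0002  0.001 ]
```

>>> jog_arm(plan=[[[0, 0, -0.08], [0, 0, 0]], [[0, 0, -0.12], [0, 0, 0]], [[0, 0, -0.12], [0, 0, 0]], [[0, 0, -0.02], [0, 0, 0]], [[0, 0, 0], [0, 0, 0]]])

```text
t: 5.7
ee_pos: [0.4245, -0.0251, 0.3263]
ee_rot: [-1.893, -2.502, 0.002]
contact_force: [-0.2, -0.5, -1.7]
gripper_width: 0.267
```

```bash
python3 -c "
from h import *
delta([.530,.204,.32])"
```

```text
t 5.7 pos [ 0.4245 -0.0251  0.3263] F [-0.2 -0.5 -1.7] w 0.267
 shift/0.4: [0.4794 0.4097 0.0155] turn/120deg: [-0.0016 -0.0012  0.0016]
```

>>> jog_arm(plan=[[[0.05, 0.043, 0], [0, 0, 0]], [[0.08, 0.068, 0], [0, 0, 0]], [[0.08, 0.068, 0], [0, 0, 0]], [[0.08, 0.068, 0], [0, 0, 0]], [[0.08, 0.068, 0], [0, 0, 0]], [[0.06, 0.05, 0], [0, 0, 0]], [[0.03, 0.026, 0], [0, 0, 0]], [[0, 0, 0], [0, 0, 0]]])

```text
t: 6.7
ee_pos: [0.5276, 0.2012, 0.3069]
ee_rot: [-1.886, -2.488, 0.031]
contact_force: [-0.5, 0.0, -1.7]
gripper_width: 0.263
```

```bash
python3 -c "
from h import *
delta([.530,.204,.30])
b=snap('side','s2.png');a=snap('top','t2.png')
B=cv2.resize(b[90:230,260:400],None,fx=4,fy=4,interpolation=cv2.INTER_CUBIC)
cv2.imwrite('pics/m2.png',B[:,:,::-1])
"
```

```text
t 6.7 pos [0.5276 0.2012 0.3069] F [-0.5  0.  -1.7] w 0.263
 shift/0.4: [0.005  0.008  0.0171] turn/120deg: [-0.0132 -0.0017  0.0007]
```

View pics/m2.png

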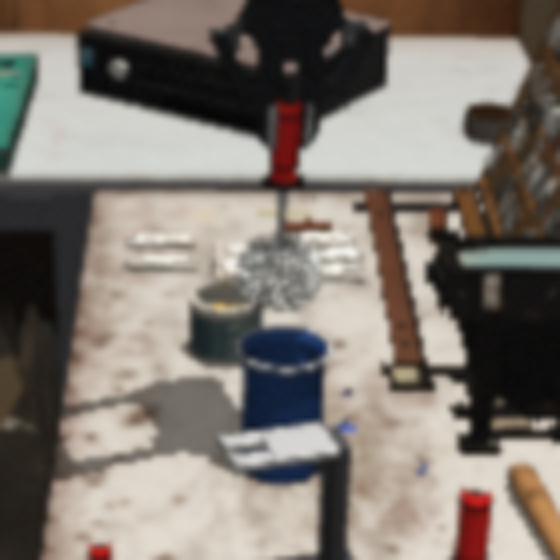

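>>> jog_arm(plan=[[[0.005, 0.008, 0], [-0.0132, -0.0017, 0.0]], [[0, 0, 0], [0, 0, 0]]])

```text
t: 7.05
ee_pos: [0.53, 0.2012, 0.3089]
ee_rot: [1.9, 2.497, 0.005]
contact_force: [0.2, -0.4, -2.0]
gripper_width: 0.262
```

```bash
python3 - <<'E'
from h import *
delta([.530,.204,.30])
b=snap('side','s3.png')
h,s,v=cv2.split(cv2.cvtColor(b,cv2.COLOR_RGB2HSV))
m=((h<8)|(h>172))&(s>130)&(v>50); m[:100]=0;m[140:]=0;m[:,:300]=0;m[:,360:]=0
ys,xs=np.nonzero(m); print('handle cols by row',[(y,xs[ys==y].min(),xs[ys==y].max()) for y in np.unique(ys)][::4])
pts=[];o,d=ray('side',xs.mean(),ys.mean()); print('handle pt',o+d*(.204-o[1])/d[1])
for u,v in ((329.3,157),):  # bristle centre
    o,d=ray('side',u,v); print(o+d*(.204-o[1])/d[1])
m=(h>105)&(h<125)&(s>120)&(v>30)if 0 else None
B=cv2.resize(b[110:190,300:360],None,fx=8,fy=7.5,interpolation=cv2.INTER_CUBIC)
cv2.imwrite('pics/m3.png',B[:,:,::-1])
E
```

```text
t 7.05 pos [0.53   0.2012 0.3089] F [ 0.2 -0.4 -2. ] w 0.262
 shift/0.4: [0.0067 0.0017 0.0222] turn/120deg: [ 0.0024  0.0004 -0.0012]
handle cols by row [(np.int64(115), np.int64(329), np.int64(335)), (np.int64(119), np.int64(330), np.int64(335)), (np.int64(123), np.int64(330), np.int64(335)), (np.int64(127), np.int64(329), np.int64(334)), (np.int64(131), np.int64(329), np.int64(333)), (np.int64(135), np.int64(330), np.int64(334))]
handle pt [0.53187957 0.204      0.31100154]
[0.5253225  0.204      0.19563394]
```

View pics/m3.png

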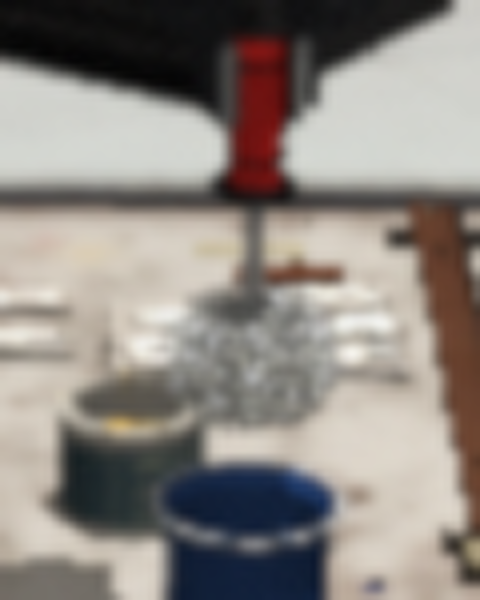

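>>> jog_arm(plan=[[[0.007, 0.001, 0.03], [0.0024, 0.0004, 0]], [[0, 0, 0.05], [0, 0, 0]], [[0, 0, 0.05], [0, 0, 0]], [[0, 0, 0], [0, 0, 0]]])

```text
t: 7.6
ee_pos: [0.5293, 0.2035, 0.254]
ee_rot: [-1.903, -2.498, 0.001]
contact_force: [0.3, -0.2, -0.9]
gripper_width: 0.268
```

```bash
python3 -c "
from h import *
delta([.530,.204,.16])"
```

```text
t 7.6 pos [0.5293 0.2035 0.254 ] F [ 0.3 -0.2 -0.9] w 0.268
 shift/0.4: [0.0007 0.0024 0.235 ] turn/120deg: [-0.0006 -0.0001 -0.0018]
```

>>> jog_arm(plan=[[[0.0007, 0.0024, 0.04], [0, 0, 0]], [[0, 0, 0.05], [0, 0, 0]], [[0, 0, 0], [0, 0, 0]]])

```text
t: 7.98
ee_pos: [0.5305, 0.2047, 0.2167]
ee_rot: [-1.903, -2.499, -0.002]
contact_force: [0.3, 1.5, -4.5]
gripper_width: 0.264
```

```bash
python3 -c "
from h import *
delta([.530,.204,.16])"
```

```text
t 7.97 pos [0.5305 0.2047 0.2167] F [ 0.3  1.5 -4.5] w 0.264
 shift/0.4: [-0.0017 -0.0017  0.1418] turn/120deg: [ 0.0005 -0.0006 -0.0015]
```

>>> jog_arm(plan=[[[0, 0, 0.05], [0, 0, 0]], [[0, 0, 0.05], [0, 0, 0]], [[0, 0, 0.035], [0, 0, 0]], [[0, 0, 0], [0, 0, 0]]])

```text
t: 8.48
ee_pos: [0.5306, 0.2051, 0.1617]
ee_rot: [1.903, 2.499, 0.005]
contact_force: [0.5, 2.3, -4.4]
gripper_width: 0.259
```

```bash
python3 -c "
from h import *
delta([.530,.205,.16])"
```

```text
t 8.47 pos [0.5306 0.2051 0.1617] F [ 0.5  2.3 -4.4] w 0.259
 shift/0.4: [ 0.0001 -0.0016  0.0043] turn/120deg: [ 0.0012 -0.0008 -0.0014]
```

>>> jog_arm(plan=[[[0, 0, 0.014], [0.001, 0, 0]], [[0, 0, 0.004], [0, 0, 0]], [[0, 0, 0], [0, 0, 0]]])

```text
t: 8.85
ee_pos: [0.531, 0.2053, 0.1555]
ee_rot: [-1.903, -2.499, -0.004]
contact_force: [0.1, 1.0, -0.8]
gripper_width: 0.261
```

```bash
python3 -c "
from h import *
delta([.530,.205,.16])"
```

```text
t 8.85 pos [0.531  0.2053 0.1555] F [ 0.1  1.  -0.8] w 0.261
 shift/0.4: [ 0.0001 -0.0027 -0.0114] turn/120deg: [ 0.0009 -0.0009 -0.0014]
```

>>> jog_arm(plan=[[[0, 0, 0.006], [0, 0, 0]], [[0, 0, 0.004], [0, 0, 0]], [[0, 0, 0], [0, 0, 0]]])

```text
t: 9.22
ee_pos: [0.5314, 0.2054, 0.1525]
ee_rot: [1.903, 2.499, 0.006]
contact_force: [-0.6, 0.3, -1.4]
gripper_width: 0.266
```

>>> jog_arm(plan=[[[0, 0, 0.008], [0, 0, 0]], [[0, 0, 0], [0, 0, 0]]])

```text
t: 9.48
ee_pos: [0.5316, 0.2054, 0.1525]
ee_rot: [1.902, 2.498, 0.01]
contact_force: [-1.0, -0.4, -1.7]
gripper_width: 0.262
```

>>> jog_arm(plan=[[[0, 0, -0.05], [0, 0, 0]], [[0, 0, -0.06], [0, 0, 0]], [[0, 0, -0.045], [0, 0, 0]], [[0, 0, 0], [0, 0, 0]]])

```text
t: 9.98
ee_pos: [0.5315, 0.2053, 0.2169]
ee_rot: [1.902, 2.498, 0.009]
contact_force: [-0.1, 0.2, 0.4]
gripper_width: 0.266
```

```bash
python3 -c "
from h import *
delta([.530,.205,.155])
b=snap('side','s4.png');a=snap('top','t4.png')
B=cv2.resize(b[110:240,270:400],None,fx=4,fy=4,interpolation=cv2.INTER_CUBIC)
cv2.imwrite('pics/m4.png',B[:,:,::-1])
"
```

```text
t 9.97 pos [0.5315 0.2053 0.2169] F [-0.1  0.2  0.4] w 0.266
 shift/0.4: [-1.000e-04 -4.600e-03  1.547e-01] turn/120deg: [ 0.0027 -0.0009 -0.0014]
```

View pics/m4.png

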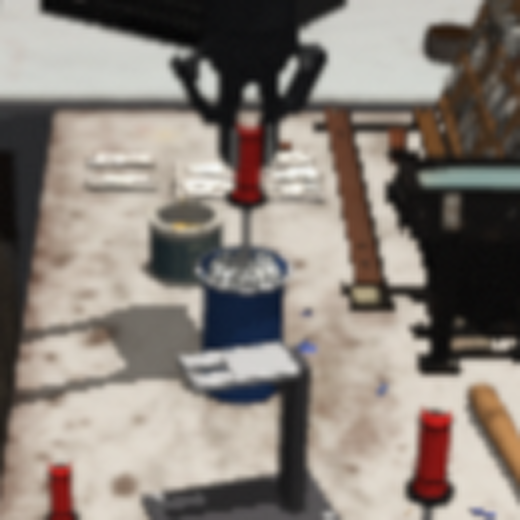

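>>> jog_arm(plan=[[[0, -0.002, 0.05], [0.002, 0, 0]], [[0, 0, 0.06], [0, 0, 0]], [[0, 0, 0.04], [0, 0, 0]], [[0, 0, 0.006], [0, 0, 0]], [[0, 0, 0.004], [0, 0, 0]], [[0, 0, 0], [0, 0, 0]]])

```text
t: 10.82
ee_pos: [0.5306, 0.2051, 0.1522]
ee_rot: [1.902, 2.498, 0.009]
contact_force: [-1.6, -0.0, 2.5]
gripper_width: 0.262
```

```bash
python3 -c "
from h import *
delta([.530,.205,.154]); print(proj('side',[.5315,.2053,.186]), 'seen about 331.2,159.8')
"
```

```text
t 10.82 pos [0.5306 0.2051 0.1522] F [-1.6 -0.   2.5] w 0.262
 shift/0.4: [ 0.0002 -0.0014 -0.0045] turn/120deg: [ 0.0028 -0.0009 -0.0014]
[331.06270827 159.43563916] seen about 331.2,159.8
```

Floor contact shows at +2.5 N and TCP height 0.152, and the collar height agrees. I'll draw up and do the third stroke.

>>> jog_arm(plan=[[[0, 0, -0.05], [0, 0, 0]], [[0, 0, -0.06], [0, 0, 0]], [[0, 0, -0.045], [0, 0, 0]], [[0, 0, 0], [0, 0, 0]]])

```text
t: 11.32
ee_pos: [0.5302, 0.2048, 0.2134]
ee_rot: [1.903, 2.499, 0.005]
contact_force: [0.8, 2.2, 0.5]
gripper_width: 0.264
```

>>> jog_arm(plan=[[[0, 0, 0.05], [0.002, 0, 0]], [[0, 0, 0.06], [0, 0, 0]], [[0, 0, 0.04], [0, 0, 0]], [[0, 0, 0.006], [0, 0, 0]], [[0, 0, 0.004], [0, 0, 0]], [[0, 0, 0], [0, 0, 0]]])

```text
t: 12.08
ee_pos: [0.5302, 0.2049, 0.1522]
ee_rot: [1.902, 2.498, 0.008]
contact_force: [-1.4, 0.3, 2.0]
gripper_width: 0.266
```

>>> jog_arm(plan=[[[0, 0, -0.05], [0, 0, 0]], [[0, 0, -0.06], [0, 0, 0]], [[0, 0, -0.045], [0, 0, 0]], [[0, 0, 0], [0, 0, 0]], [[0, 0, 0], [0, 0, 0]]])

```text
t: 12.7
ee_pos: [0.5294, 0.2045, 0.2126]
ee_rot: [-1.903, -2.498, -0.001]
contact_force: [1.0, 1.0, -3.7]
gripper_width: 0.264
```

```bash
python3 -c "
from h import *
delta([.530,.205,.32])
"
```

```text
t 12.7 pos [0.5294 0.2045 0.2126] F [ 1.   1.  -3.7] w 0.264
 shift/0.4: [ 0.0013  0.0019 -0.2685] turn/120deg: [-0.0001 -0.0008 -0.0015]
```

>>> jog_arm(plan=[[[0, 0, -0.04], [0, 0, 0]], [[0, 0, -0.04], [0, 0, 0]], [[0, 0, -0.05], [0, 0, 0]], [[0, 0, -0.07], [0, 0, 0]], [[0, 0, -0.07], [0, 0, 0]], [[0, 0, 0], [0, 0, 0]]])

```text
t: 13.45
ee_pos: [0.5282, 0.2031, 0.3267]
ee_rot: [-1.903, -2.497, 0.004]
contact_force: [-0.2, 0.7, -1.3]
gripper_width: 0.264
```

```bash
python3 -c "
from h import *
delta([.424,-.0252,.32])
"
```

```text
t 13.45 pos [0.5282 0.2031 0.3267] F [-0.2  0.7 -1.3] w 0.264
 shift/0.4: [-0.4814 -0.4022  0.0182] turn/120deg: [-0.0017  0.     -0.002 ]
```

>>> jog_arm(plan=[[[-0.05, -0.042, 0], [0, 0, 0]], [[-0.08, -0.067, 0], [0, 0, 0]], [[-0.08, -0.067, 0], [0, 0, 0]], [[-0.08, -0.067, 0], [0, 0, 0]], [[-0.08, -0.067, 0], [0, 0, 0]], [[-0.06, -0.05, 0], [0, 0, 0]], [[-0.03, -0.025, 0], [0, 0, 0]], [[0, 0, 0], [0, 0, 0]]])

```text
t: 14.45
ee_pos: [0.4233, -0.0214, 0.3199]
ee_rot: [-1.898, -2.49, 0.019]
contact_force: [-0.4, -0.3, -1.4]
gripper_width: 0.26
```

```bash
python3 -c "
from h import *
delta([.424,-.0252,.189])
"
```

```text
t 14.45 pos [ 0.4233 -0.0214  0.3199] F [-0.4 -0.3 -1.4] w 0.26
 shift/0.4: [-0.01    0.0043  0.3272] turn/120deg: [-0.0077 -0.0004 -0.0019]
```

>>> jog_arm(plan=[[[-0.01, 0.004, 0.05], [-0.0077, 0, -0.002]], [[0, 0, 0.1], [0, 0, 0]], [[0, 0, 0.1], [0, 0, 0]], [[0, 0, 0.06], [0, 0, 0]], [[0, 0, 0], [0, 0, 0]]])

```text
t: 15.08
ee_pos: [0.4275, -0.0199, 0.1907]
ee_rot: [-1.89, -2.505, -0.004]
contact_force: [-0.7, 0.1, -0.7]
gripper_width: 0.262
```

```bash
python3 -c "
from h import *
delta([.424,-.0252,.189])
"
```

```text
t 15.07 pos [ 0.4275 -0.0199  0.1907] F [-0.7  0.1 -0.7] w 0.262
 shift/0.4: [-0.0103 -0.0119  0.0042] turn/120deg: [-0.0001 -0.002   0.0027]
```

>>> jog_arm(plan=[[[-0.0103, 0, 0], [0, -0.002, 0.0027]], [[0, 0, 0], [0, 0, 0]]])

```text
t: 15.32
ee_pos: [0.4297, -0.0234, 0.1928]
ee_rot: [1.897, 2.502, 0.002]
contact_force: [0.4, -1.0, -0.9]
gripper_width: 0.263
```

```bash
python3 -c "
from h import *
delta([.5039,-.0029,.189])
"
```

```text
t 15.32 pos [ 0.4297 -0.0234  0.1928] F [ 0.4 -1.  -0.9] w 0.263
 shift/0.4: [-0.0008  0.1924  0.0098] turn/120deg: [0.001  0.0005 0.0005]
```

>>> jog_arm(plan=[[[0, 0, 0.008], [0.001, 0, 0]], [[0, 0.03, 0], [0, 0, 0]], [[0, 0.03, 0], [0, 0, 0]], [[0, 0, 0], [0, 0, 0]]])

```text
t: 15.82
ee_pos: [0.4557, -0.0165, 0.1917]
ee_rot: [1.896, 2.5, 0.003]
contact_force: [-0.7, 0.3, -1.0]
gripper_width: 0.262
```

```bash
python3 -c "
from h import *
delta([.5039,-.0029,.189])
"
```

```text
t 15.82 pos [ 0.4557 -0.0165  0.1917] F [-0.7  0.3 -1. ] w 0.262
 shift/0.4: [0.0002 0.1251 0.0073] turn/120deg: [0.0019 0.0011 0.0004]
```

>>> jog_arm(plan=[[[0, 0.03, 0.006], [0.002, 0.001, 0]], [[0, 0.03, 0], [0, 0, 0]], [[0, 0.03, 0], [0, 0, 0]], [[0, 0.02, 0], [0, 0, 0]], [[0, 0, 0], [0, 0, 0]]])

```text
t: 16.45
ee_pos: [0.5004, -0.0039, 0.1892]
ee_rot: [-1.897, -2.503, 0.002]
contact_force: [-0.9, -0.1, -1.4]
gripper_width: 0.263
```

```bash
python3 -c "
from h import *
delta([.5035,-.003,.1788])
b=snap('side','s5.png')
B=cv2.resize(b[150:270,270:390],None,fx=5,fy=5,interpolation=cv2.INTER_CUBIC)
cv2.imwrite('pics/m5.png',B[:,:,::-1])
"
```

```text
t 16.45 pos [ 0.5004 -0.0039  0.1892] F [-0.9 -0.1 -1.4] w 0.263
 shift/0.4: [0.0001 0.0081 0.026 ] turn/120deg: [-0.0008  0.      0.0005]
```

View pics/m5.png

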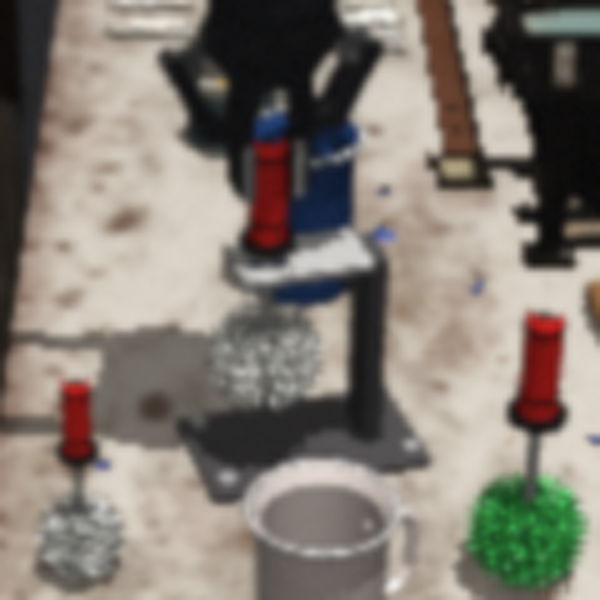

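The brush is in the slot with its collar just above the prongs (crop 268,245) and the stem centred. I'll move it the last 3 mm in and lower it.

>>> jog_arm(plan=[[[0, 0.008, 0], [0, 0, 0]], [[0, 0, 0.012], [0, 0, 0]], [[0, 0, 0.01], [0, 0, 0]], [[0, 0, 0], [0, 0, 0]]])

```text
t: 17.0
ee_pos: [0.5028, -0.0033, 0.1799]
ee_rot: [-1.898, -2.502, 0.003]
contact_force: [-0.3, -0.6, -1.5]
gripper_width: 0.263
```

```bash
python3 -c "
from h import *
delta([.5035,-.003,.1788])
"
```

```text
t 17.0 pos [ 0.5028 -0.0033  0.1799] F [-0.3 -0.6 -1.5] w 0.263
 shift/0.4: [0.0003 0.0019 0.0027] turn/120deg: [-0.0009  0.0001  0.0003]
```

>>> jog_arm(plan=[[[0, 0, 0.005], [0, 0, 0]], [[0, 0, 0.002], [0, 0, 0]], [[0, 0, 0], [0, 0, 0]]])

```text
t: 17.38
ee_pos: [0.5029, -0.0033, 0.1788]
ee_rot: [1.898, 2.502, -0.0]
contact_force: [0.5, 0.2, -1.8]
gripper_width: 0.263
```

>>> jog_arm(plan=[[[0, 0, 0.006], [0, 0, 0]], [[0, 0, 0.002], [0, 0, 0]], [[0, 0, 0], [0, 0, 0]]])

```text
t: 17.75
ee_pos: [0.5031, -0.0034, 0.1787]
ee_rot: [1.896, 2.5, 0.002]
contact_force: [-0.9, 0.3, -0.3]
gripper_width: 0.263
```

Resting: the weight is off the wrist and the height has stopped changing. I'll release.

>>> jog_arm(plan=[[[0, 0, 0], [0, 0, 0]], [[0, 0, 0], [0, 0, 0]], [[0, 0, 0], [0, 0, 0]], [[0, 0, 0], [0, 0, 0]], [[0, 0, 0], [0, 0, 0]], [[0, 0, 0], [0, 0, 0]]], claw=1)

```text
t: 18.5
ee_pos: [0.5033, -0.0034, 0.1775]
ee_rot: [1.897, 2.501, 0.001]
contact_force: [0.2, 1.1, -0.4]
gripper_width: 1.0
```

>>> jog_arm(plan=[[[0, 0, -0.05], [0, 0, 0]], [[0, 0, -0.08], [0, 0, 0]], [[0, 0, -0.1], [0, 0, 0]], [[0, 0, -0.1], [0, 0, 0]], [[0, 0, 0], [0, 0, 0]], [[0, 0, 0], [0, 0, 0]]])

```text
t: 19.25
ee_pos: [0.5026, -0.0032, 0.32]
ee_rot: [1.894, 2.497, 0.006]
contact_force: [-0.4, 0.0, -0.7]
gripper_width: 1.007
```

```bash
python3 -c "
from h import *
b=snap('side','s6.png')
B=cv2.resize(b[150:270,270:390],None,fx=5,fy=5,interpolation=cv2.INTER_CUBIC)
cv2.imwrite('pics/m6.png',B[:,:,::-1])
for n in ('side0','s6'):
    h,s,v=cv2.split(cv2.cvtColor(cv2.imread(f'pics/{n}.png'),cv2.COLOR_BGR2HSV))
    m=((h<8)|(h>172))&(s>130)&(v>50); k,_,st,ce=cv2.connectedComponentsWithStats(m.astype(np.uint8))
    print(n,[(st[i].tolist(),ce[i].round(1)) for i in range(1,k) if 310<ce[i][0]<340 and 160<ce[i][1]<230 and st[i][4]>50])
    m=(h>105)&(h<125)&(s>120)&(v>40);m[:165]=0;m[215:]=0;m[:,:315]=0;m[:,345:]=0;ys,xs=np.nonzero(m);print('blue',xs.mean(),ys.mean(),len(xs))
"
```

```text
side0 [([321, 181, 8, 22, 145], array([324.7, 191.3]))]
blue 332.32089552238807 185.26865671641792 268
s6 [([320, 181, 9, 22, 151], array([324.2, 191.4]))]
blue 332.2148148148148 185.23703703703703 270
```

View pics/m6.png

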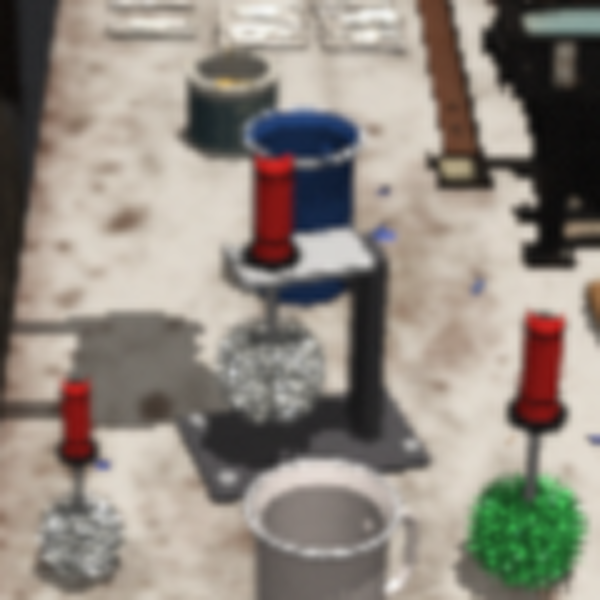

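The brush hangs upright within about half a pixel (about 1 mm) of where it was, and the blue pot has not moved. I'll hand in.

```bash
python3 -c "
from h import *
print(env.job_done())"
```

```text
the job is handed in; nothing more can be done
None
```

I took the red-handled brush off the fork, scrubbed the blue pot with three full strokes, hung it back on the fork and handed the job in at about 19 s. The hand-in gives no verdict.

- **Strokes:** On each stroke the tool went down to about the height expected for floor contact. Strokes 2 and 3 showed an upward push of 2 to 2.5 N there. Stroke 1 stopped at the same height but showed no clear contact force. Each time I drew the brush's lower end up about 60 mm above the pot floor, which brought the bristles near the rim.
- **Last checks:** In the side view the handle is within about 0.5 pixel (about 1 mm) of where it started, and the brush hangs upright with its collar on the prongs. The blue pot is within about 0.1 pixel of its start.
- **Other things:** The gripper is open and about 10 cm above the brush. In the crop I viewed, the white pot, the tin and the other brushes look undisturbed. The tape and tin lid were outside that crop, and the arm never went near them.

No check failed or disagreed, apart from the missing contact force on stroke 1.

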